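# Wind down the paper press on the craft shop counter

### The arm

A 7-joint arm with a two-finger parallel gripper is mounted at the origin on the work surface. World frame = base frame: x ahead of the robot, y to its left, z up, the work surface at z = 0. Lengths are in m, angles in rad, forces in N, time in s.
With the tool pointing down it reaches from about 0.35 to 0.9 m from the base axis. Payload 19.9 kg.
Tool frame: the origin (TCP) lies midway between the tips of the shut fingers; the grasp point (between the pads) lies 19 mm behind it; z points along the fingers, y is the direction in which the jaws open and shut (so a half turn about z gives the same grasp; the last joint's range is limited). The gripper opens to 85 mm and grips with 20 to 120 N. Pads are 22 mm wide; open, the fingers measure 114 mm over their backs; the gripper's body (76 mm by 85 mm) begins 54 mm behind the grasp point. The pads swing forward as they close: fully open they stand 13 mm farther back than shut.
Start: joints at [-1.2, 0.417, -0.01, 1.614, 0.005, 1.111, -0.053], TCP at [0.25, 0.573, 0.231] pointing down, gripper open.
Joint ranges: [-2.81, 2.81], [-0.39, 2.02], [-1.27, 1.25], [0.06, 2.57], [-1.19, 4.33], [0.19, 2], [-2.82, 2.82]. Speed limits (rad/s): [1.89, 1.89, 2.39, 2.39, 3.01, 3.01, 3.01].

### API

Orientations are given as a rotation vector (axis times angle).
In Python, from plant import bot gives the robot as it stands. The module is installed in compiled form; this text tells all that it offers.
- The arm moves only by the tool step_arm, never from a script. Its argument "targets" is a list of rows, each a list of 7 numbers: the shift along the tool's x, y, z in cm, then the turn, a rotation vector about the tool's x, y, z in degrees, then the closure, from 0 (fully open) to 1 (shut). In form: [[tx, ty, tz, wx, wy, wz, grip], ...]. A call has 1 to 10 rows; each row shifts and turns the commanded pose from where the row before left it, along the tool's axes as they then stand; what a row does not reach is not made up. A row lasts 1/8 s, in which the tool goes at most 62.5 mm and 10.7 degrees, less where a joint would pass 70% of its speed; a pose out of reach is approached as far as the arm can. A call is refused whole if a number of a shift passes 6.25 or a number of a turn 10.7, either way. A call with a gripper value outside its range is refused whole. The fingers move at their own pace and stop on an object; "squeeze" is the grip in N (left out, the last holds). Time passes only in rows, so rows that do not move let the fingers close. It gives the time, the measured TCP pose, the force and the opening at its end, in the units of the state.
- bot.read_state(): the state, without advancing time (a new reading comes with each control period).
- bot.get_image(name): name is "scene" or "top" or "wrist"; returns (picture, depth): 400x640x3 uint8, red, green, blue; 400x640 float32, m along the optical axis (not along the pixel's ray), 0 where there is no reading.
- bot.calibration(name): a dict with "fx", "fy", "cx", "cy" (pixels), "rvec" (rotation vector, rad) and "tvec" (3), from world to camera coordinates, as OpenCV has them. Camera axes: x right, y down, z forward; pixel columns grow to the right and rows downward; lengths in m; the calibration is good to about 2 mm. A picture is of the moment at which its call begins: read the wrist's pose just before it. calibration takes no time and is no camera call; for the wrist camera it gives the pose at the moment of the call.
- bot.sign_off(): hands the job in, once; it reports no verdict.
The state is a dict: "time": time; "q": joint angles; "dq": joint speeds; "joint_torque": joint torques, N m; "tool_pos": TCP position; "tcp_rot": TCP orientation; "force": force on the tool from outside, world axes, zero at the start; "moment": the same for the moment, N m; "gripper_width": finger opening in m.
Only numpy, scipy, OpenCV 4.12 (cv2) and the standard library are available. Lean on these libraries where they do the work, as an engineer would, in place of code of your own. Each camera call takes 0.05 s, during which the arm holds its last target. There are 200 camera calls.

### The job

Two small screw presses stand on the counter. On the one with the stack of paper in it, take the crank by its upright handle and wind it clockwise (seen from above) about three full turns, until the platen is down on the paper; keep the crank seated on its square shaft end and then let go. Leave the crank of the empty press alone.

Things in the scene. Friction and masses are not known exactly. Their poses are not given: they have to be found in the camera images.
- press_handle (a point): Centre of the upright wooden crank handle (22 mm diameter, 52 mm tall) on the press with the paper. It spins freely on its pin, so hold it at constant gripper yaw. It stands 55 mm from the shaft axis on a flat steel arm, whose top lies 28 mm below this point. The crank (0.33 kg) is loose: its hub only sits over the square shaft end and slips off if lifted 36 mm. It may point any way at the start.
- press_shaft (a point): Fixed point on the vertical screw axis of that press, at the collar under the crank's hub, 156 mm above the counter. The handle's centre circles 50 mm above it at 55 mm radius. Hub (34 mm square, top 28 mm above this point) on a 16 mm square shaft end (top 36 mm above it). Below: grey bridge on two columns, wooden platen, 30 mm paper stack, 160 x 210 mm base. The handle's circle is free.
- press_screw (a joint): Turn of that press's screw, rad: 0 at the start, growing clockwise seen from above; the platen sinks 8 mm a turn. Firm stop at 19.35 (three turns and 29 degrees), platen on the paper; above 18.25 counts as down. Light friction (1 to 2 N at the handle); it stays where it is left. The crank has about 7 degrees of play on the square either way.
- spare_handle (a point): Centre of the same kind of handle on the crank of the second, identical but empty press (no paper in it), to be left alone. The presses stand at least 280 mm apart, axis to axis; either may be on the left.
Not all that is in view belongs to the job. Leave any orange, pink or red look-alike of the part that bears press_handle alone.

How it is judged:
On the way:
1. the crank has been wound one full turn clockwise while seated on the square (value of joint press_screw above 6.28 rad and z of press_handle in the frame of press_shaft below 0.07 m), for 0.05 s.
At the end, for the whole second after the job is handed in: The screw of the press with the paper has been wound clockwise to at least 18.25 rad (three turns less 35 degrees; platen on the paper to within about 1.5 mm), and its crank still sits on the square shaft end: handle centre 55 mm from the axis and 50 mm above the collar, each within 12 mm (value of joint press_screw above 18.25 rad and horizontal distance between press_handle and press_shaft between 0.043 and 0.067 m and z of press_handle in the frame of press_shaft between 0.038 and 0.062 m); the robot touches nothing.
It fails at once if the crank of the empty press is turned or moved by more than 20 mm at its handle (distance of spare_handle from where it was at the start of the episode above 0.02 m).
It fails at once if the crank slips or is lifted off its square shaft end (z of press_handle in the frame of press_shaft above 0.09 m).
It also fails if it takes over 70 s, if anything falls off the work surface, if the arm or the gripper's body presses on something with over 40 N, if the wrist force passes 120 N, or if a joint passes its speed limit or range.

## Working session

There is one attempt and no reset: what is moved stays moved. The work goes in short steps, Python scripts to look and compute and a tool call to move; the robot and the scene stay as the last step left them, time stands still between calls to the robot, and variables do not carry over. Pictures are saved under pics/ and viewed, about 8 in all and at most 12, crops included, and the job is handed in when it is done.

Besides the shell and the picture viewer there is one more tool, called as a command line: name --pt "numbers of a row" for each row, then --argument value for the rest. step_arm: Moves the arm, as the interface text tells. Its arguments: {"type":"object","properties":{"targets":{"type":"array","items":{"type":"array","items":{"type":"number"}}},"squeeze":{"type":"number"}},"required":["targets"]}

```bash
mkdir -p pics
cat > h.py <<'E'
import numpy as np, cv2
from plant import bot
def cal(n):
    c=bot.calibration(n); K=np.array([[c['fx'],0,c['cx']],[0,c['fy'],c['cy']],[0,0,1.]])
    R=cv2.Rodrigues(np.array(c['rvec'],float))[0]; return K,R,np.array(c['tvec'],float).ravel()
def ray(n,u,v,z,c=None):
    K,R,t=c or cal(n); d=R.T@np.linalg.solve(K,[u,v,1.]); o=-R.T@t
    return o+d*(z-o[2])/d[2]
def cloud(n,dep,c=None):
    K,R,t=c or cal(n); v,u=np.mgrid[:400,:640]
    p=np.stack([(u-K[0,2])/K[0,0]*dep,(v-K[1,2])/K[1,1]*dep,dep],-1)
    return (p-t)@R
def proj(n,p,c=None):
    K,R,t=c or cal(n); q=K@(R@np.array(p)+t); return q[:2]/q[2]
E
python3 - <<'E'
from h import *
s=bot.read_state(); print(s['tool_pos'],s['tcp_rot'],s['time'])
ims=[]
for n in('scene','top'):
    im,d=bot.get_image(n); np.savez(n+'0.npz',im=im,d=d); ims.append(im)
    K,R,t=cal(n); print(n,K[0,0],-R.T@t)
    cv2.imwrite('pics/%s0.png'%n,im[...,::-1])
E
```

```text
[0.25000898 0.57241912 0.23064896] [-6.42141670e-01 -3.07508469e+00  1.98064604e-03] 0.0
scene 382.0460774805166 [1.10305971 0.37832489 0.79996944]
top 427.0175624142067 [0.31566435 0.11726294 1.29515237]
```

View pics/scene0.png

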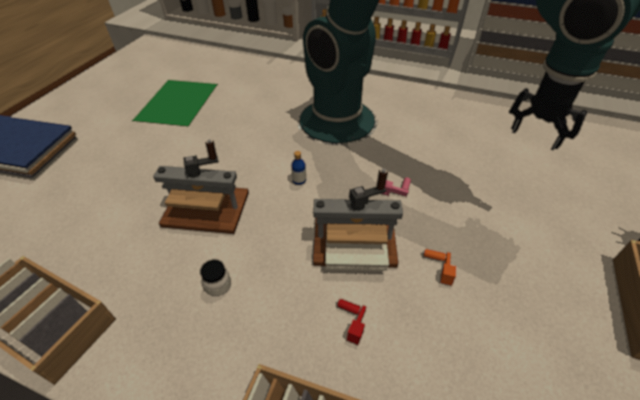

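View pics/top0.png

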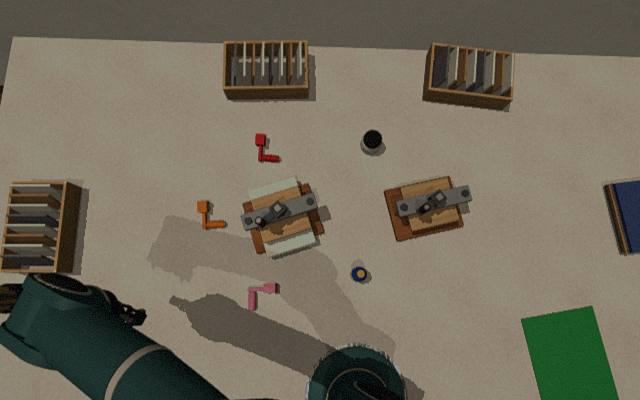

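The press with the white paper is at scene (357,225) and top (282,215). The empty one is at scene (200,195) and top (430,205). The pink, orange and red crank look-alikes lie on the counter. Next I measure the paper press and confirm it in an enlarged crop.

Run:
```python
from h import *
T=np.load('top0.npz'); S=np.load('scene0.npz')
a=cv2.resize(T['im'][165:265,225:345],(480,400),interpolation=cv2.INTER_CUBIC)
b=cv2.resize(S['im'][160:280,305:410],(350,400),interpolation=cv2.INTER_CUBIC)
cv2.imwrite('pics/crop.png',np.hstack([a,b[:,:310]])[...,::-1])
for n,D,r in(('top',T,(165,265,225,345)),('scene',S,(160,280,305,410))):
    P=cloud(n,D['d']); m=np.zeros(P.shape[:2],bool); m[r[0]:r[1],r[2]:r[3]]=1
    for lo,hi in((.125,.15),(.150,.172),(.172,.188),(.188,.2),(.21,.24)):
        k=m&(P[...,2]>lo)&(P[...,2]<hi); q=P[k]
        if len(q)>3:
            v,u=np.nonzero(k); print(n,lo,hi,len(q),q.mean(0).round(4),q.min(0).round(3),q.max(0).round(3),'px',u.mean().round(1),v.mean().round(1))
```

```text
top 0.125 0.15 956 [0.505  0.2231 0.1405] [0.449 0.126 0.125] [0.558 0.333 0.15 ] px 281.2 210.2
top 0.15 0.172 25 [0.493  0.2235 0.1614] [0.462 0.14  0.151] [0.539 0.316 0.172] px 280.2 213.3
top 0.172 0.188 224 [0.4906 0.2411 0.1815] [0.45  0.207 0.173] [0.524 0.282 0.188] px 272.9 212.8
top 0.188 0.2 52 [0.5011 0.2318 0.1923] [0.456 0.212 0.188] [0.518 0.264 0.197] px 276.2 208.3
top 0.21 0.24 56 [0.4628 0.2691 0.2274] [0.454 0.26  0.21 ] [0.474 0.281 0.237] px 259.3 220.5
scene 0.125 0.15 1417 [0.511  0.2328 0.1372] [0.453 0.126 0.125] [0.56  0.335 0.15 ] px 357.3 208.3
scene 0.15 0.172 146 [0.5085 0.24   0.1642] [0.464 0.206 0.15 ] [0.528 0.284 0.172] px 361.2 200.5
scene 0.172 0.188 299 [0.4971 0.2441 0.1794] [0.461 0.208 0.172] [0.528 0.283 0.188] px 364.9 193.0
scene 0.188 0.2 78 [0.4897 0.2497 0.1921] [0.465 0.22  0.188] [0.515 0.281 0.2  ] px 368.7 187.5
scene 0.21 0.24 95 [0.4702 0.2722 0.2222] [0.457 0.261 0.21 ] [0.477 0.282 0.232] px 382.1 174.6
```

View pics/crop.png

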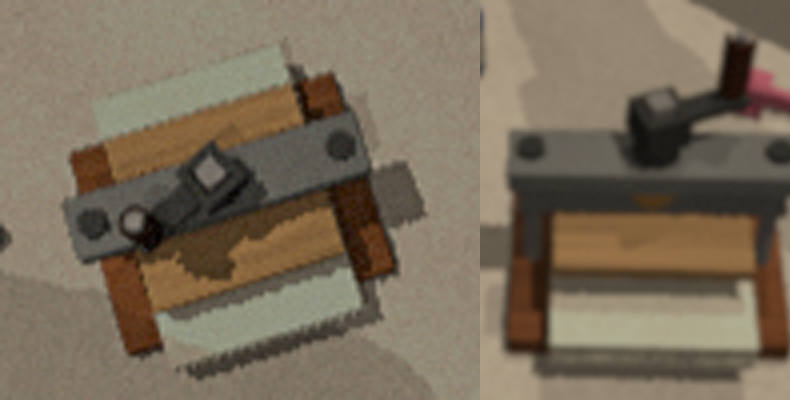

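The crop shows white paper under this press's platen. Shaft end is at top (277.5,207) and scene (359,190); handle top is at top (259.5,220.5) and scene (383,171.5). This is press_handle. The empty press and the coloured look-alikes are ruled out.

Run:
```python
from h import *
for n,a,b in(('top',(277.5,207),(259.5,220.5)),('scene',(359,190),(383,171.5))):
    s=ray(n,*a,.192); h=ray(n,*b,.232); d=h-s; print(n,s.round(4),h.round(4),np.hypot(*d[:2]).round(4),np.degrees(np.arctan2(d[1],d[0])))
T=np.load('top0.npz');P=cloud('top',T['d']);m=(P[...,2]>.118)&(P[...,2]<.155);m[:,:235]=0;m[:,330:]=0;m[:180]=0;m[250:]=0
q=P[m][:,:2].astype(np.float32);print('bridge',cv2.minAreaRect(q))
print('spare',ray('top',441,196,.23))
R=cv2.Rodrigues(bot.read_state()['tcp_rot'])[0];print(R.round(3))
```

```text
top [0.5046 0.2287 0.192 ] [0.4622 0.268  0.232 ] 0.0579 137.1994130191222
scene [0.5052 0.2316 0.192 ] [0.4705 0.2731 0.232 ] 0.0541 129.92587496376763
bridge ((0.5037617087364197, 0.2297433316707611), (0.0459180548787117, 0.20939725637435913), 19.421436309814453)
spare [ 0.53887879 -0.19075214  0.23      ]
[[-0.916  0.4   -0.   ]
 [ 0.4    0.916 -0.001]
 [-0.    -0.001 -1.   ]]
```

step_arm --pt "0 0 -2 0 0 -8 0" --pt "0 0 -2 0 0 -8 0" --pt "0 0 -2 0 0 -7.6 0" --pt "-3.1 -4.3 0 0 0 0 0" --pt "-3.1 -4.3 0 0 0 0 0" --pt "-3.1 -4.3 0 0 0 0 0" --pt "-3.1 -4.3 0 0 0 0 0" --pt "-3.1 -4.3 0 0 0 0 0" --pt "-3.1 -4.3 0 0 0 0 0" --pt "-3.1 -4.3 0 0 0 0 0" --squeeze 35

```text
time: 1.35
tool_pos: [0.4679, 0.2702, 0.2912]
tcp_rot: [0.0, -3.141, 0.0]
force: [-0.0, 0.7, -0.0]
gripper_width: 0.0856
```

Run:
```python
from h import *
s=bot.read_state(); print(s['tool_pos'],s['q'],s['force'],s['gripper_width']);print(cv2.Rodrigues(s['tcp_rot'])[0].round(3))
c=cal('wrist'); im,d=bot.get_image('wrist'); np.savez('w0.npz',im=im,d=d)
K,R,t=c; print(-R.T@t)
for p in((.467,.270,.232),(.505,.230,.192)): print(proj('wrist',p,c))
P=cloud('wrist',d,c)
for lo,hi in((.188,.198),(.222,.24)):
    k=(P[...,2]>lo)&(P[...,2]<hi)&(d>0)&(abs(P[...,0]-.49)<.06)&(abs(P[...,1]-.25)<.06)
    if k.any(): v,u=np.nonzero(k); print(lo,k.sum(),P[k].mean(0),np.median(P[k],0),u.mean(),v.mean())
cv2.imwrite('pics/w0.png',im[...,::-1])
```

```text
[0.46785366 0.27017088 0.29119033] [-0.67326187  0.2116099   0.10818285  1.75606071 -0.02455157  1.17549032
  1.01292582] [-0.04806031  0.68768908 -0.01908117] 0.08564787288910625
[[-1. -0. -0.]
 [-0.  1. -0.]
 [ 0. -0. -1.]]
[0.39554068 0.27049538 0.43361557]
[315.12281884 214.11801847]
[268.09611845 240.62679197]
0.188 436 [0.49503009 0.23541038 0.1918127 ] [0.50066454 0.23083699 0.19172145] 274.3807339449541 229.2178899082569
0.222 566 [0.46016261 0.2708735  0.22891813] [0.45955386 0.27060566 0.22878807] 316.3904593639576 203.30212014134275
```

View pics/w0.png

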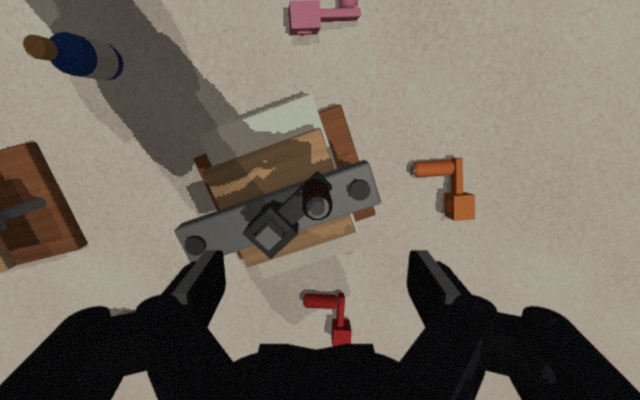

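The wrist view shows the handle top at (317,207) and the shaft end square at (269,236), a few pixels from my predictions. I refine both from these.

Run:
```python
from h import *
c=cal('wrist'); s=ray('',269,236,.192,c); h=ray('',317.5,207.5,.232,c); d=h-s
print(s,h,np.hypot(*d[:2]),np.degrees(np.arctan2(d[1],d[0])))
```

```text
[0.50466638 0.22400887 0.192     ] [0.46628695 0.26508732 0.232     ] 0.056217612417851344 133.0545395503869
```

Run:
```python
from h import *
s=bot.read_state(); print(s['tool_pos'],s['dq'])
c=cal('wrist'); im,d=bot.get_image('wrist'); c2=cal('wrist')
print(c[2],c2[2],bot.read_state()['tool_pos'])
cv2.imwrite('pics/w1.png',cv2.resize(im[150:300,200:400],(800,600),interpolation=cv2.INTER_CUBIC)[...,::-1])
np.savez('w1.npz',im=im,d=d,R=c[1],t=c[2])
```

```text
[0.47183669 0.26369677 0.29124152] [-0.04166698 -0.00156042 -0.01732397  0.00469596  0.01470046 -0.00144228
 -0.14497206]
[-0.26680245 -0.50486403  0.30253396] [-0.26982659 -0.50304425  0.30311106] [0.47016536 0.26648969 0.29116967]
```

View pics/w1.png

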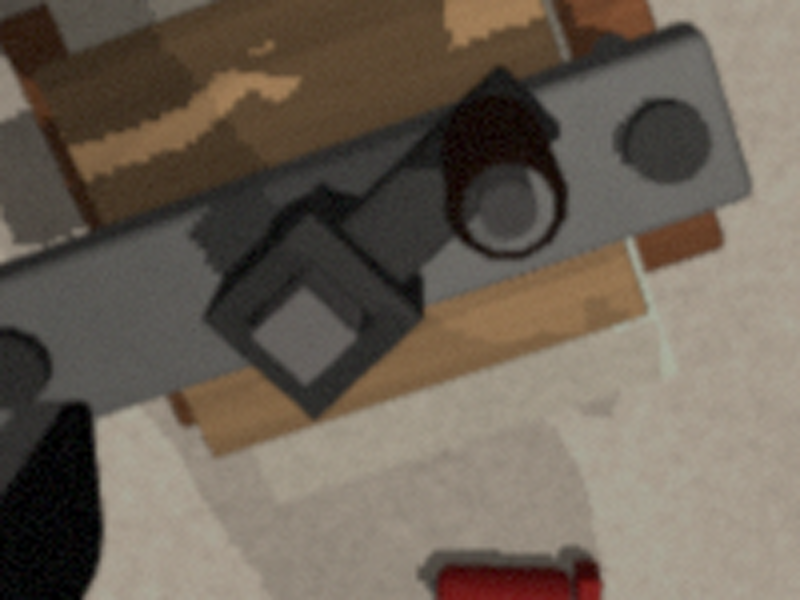

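The enlarged crop shows the handle top centre at (327.5,200.8) and the shaft end at (276.8,233.8). The crank is seated. The arm was still settling from the quick move.

Run:
```python
from h import *
W=np.load('w1.npz'); c=(cal('wrist')[0],W['R'],W['t']); s=ray('',276.8,233.8,.192,c); h=ray('',327.5,200.8,.232,c); d=h-s
print(s,h,np.hypot(*d[:2]),np.degrees(np.arctan2(d[1],d[0])))
```

```text
[0.50269975 0.23068816 0.192     ] [0.46152799 0.2719223  0.232     ] 0.05826978688962913 134.9566300668049
```

step_arm --pt "0.15 -0.2 2.5 0 0 0 0" --pt "0 0 2.5 0 0 0 0" --pt "0 0 2.0 0 0 0 0" --pt "0 0 1.5 0 0 0 0" --pt "0 0 1.0 0 0 0 0" --pt "0 0 0.4 0 0 0 0" --pt "0 0 0 0 0 0 0" --pt "0 0 0 0 0 0 0"

```text
time: 2.45
tool_pos: [0.4659, 0.2699, 0.1928]
tcp_rot: [-0.0, 3.141, 0.001]
force: [1.1, 0.1, -0.4]
gripper_width: 0.0855
```

step_arm --pt "0 0 0 0 0 0 1" --pt "0 0 0 0 0 0 1" --pt "0 0 0 0 0 0 1" --pt "0 0 0 0 0 0 1" --pt "0 0 0 0 0 0 1" --pt "0 0 0 0 0 0 1" --pt "0 0 0 0 0 0 1" --pt "0 0 0 0 0 0 1" --squeeze 35

```text
time: 3.45
tool_pos: [0.4657, 0.2698, 0.1924]
tcp_rot: [-0.0, 3.141, -0.0]
force: [-0.8, -0.2, 4.3]
gripper_width: 0.021
```

Run:
```python
import numpy as np
a=np.radians(134.5-np.r_[0,5,np.arange(15,376,15)])
x,y=-5.5*np.cos(a),5.5*np.sin(a)
for i in range(26): print(i,round(np.degrees(134.5*np.pi/180-a[i+1])),'[%.2f, %.2f, 0, 0, 0, 0, 1],'%(x[i+1]-x[i],y[i+1]-y[i]))
```

```text
0 5 [-0.36, 0.32, 0, 0, 0, 0, 1],
1 15 [-0.79, 0.54, 0, 0, 0, 0, 1],
2 30 [-1.33, 0.54, 0, 0, 0, 0, 1],
3 45 [-1.43, 0.17, 0, 0, 0, 0, 1],
4 60 [-1.42, -0.20, 0, 0, 0, 0, 1],
5 75 [-1.32, -0.56, 0, 0, 0, 0, 1],
6 90 [-1.13, -0.88, 0, 0, 0, 0, 1],
7 105 [-0.86, -1.15, 0, 0, 0, 0, 1],
8 120 [-0.54, -1.33, 0, 0, 0, 0, 1],
9 135 [-0.17, -1.43, 0, 0, 0, 0, 1],
10 150 [0.20, -1.42, 0, 0, 0, 0, 1],
11 165 [0.56, -1.32, 0, 0, 0, 0, 1],
12 180 [0.88, -1.13, 0, 0, 0, 0, 1],
13 195 [1.15, -0.86, 0, 0, 0, 0, 1],
14 210 [1.33, -0.54, 0, 0, 0, 0, 1],
15 225 [1.43, -0.17, 0, 0, 0, 0, 1],
16 240 [1.42, 0.20, 0, 0, 0, 0, 1],
17 255 [1.32, 0.56, 0, 0, 0, 0, 1],
18 270 [1.13, 0.88, 0, 0, 0, 0, 1],
19 285 [0.86, 1.15, 0, 0, 0, 0, 1],
20 300 [0.54, 1.33, 0, 0, 0, 0, 1],
21 315 [0.17, 1.43, 0, 0, 0, 0, 1],
22 330 [-0.20, 1.42, 0, 0, 0, 0, 1],
23 345 [-0.56, 1.32, 0, 0, 0, 0, 1],
24 360 [-0.88, 1.13, 0, 0, 0, 0, 1],
25 375 [-1.15, 0.86, 0, 0, 0, 0, 1],
```

step_arm --pt "-0.36 0.32 0 0 0 0 1" --pt "-0.79 0.54 0 0 0 0 1" --pt "-1.33 0.54 0 0 0 0 1" --pt "-1.43 0.17 0 0 0 0 1" --pt "-1.42 -0.2 0 0 0 0 1" --pt "-1.32 -0.56 0 0 0 0 1" --pt "-1.13 -0.88 0 0 0 0 1" --pt "0 0 0 0 0 0 1"

```text
time: 4.45
tool_pos: [0.5451, 0.2687, 0.1928]
tcp_rot: [0.002, 3.14, 0.001]
force: [1.7, -0.2, 10.8]
gripper_width: 0.021
```

Run:
```python
from h import *
im,d=bot.get_image('top'); sc,_=bot.get_image('scene')
print(bot.read_state()['tool_pos'],bot.read_state()['force'],bot.read_state()['gripper_width'])
cv2.imwrite('pics/t1.png',cv2.resize(sc[150:280,290:430],(646,600),interpolation=cv2.INTER_CUBIC)[...,::-1])
```

```text
[0.54451899 0.26920906 0.19277035] [ 1.33261773 -0.91911315  9.97131933] 0.021187391429806798
```

View pics/t1.png

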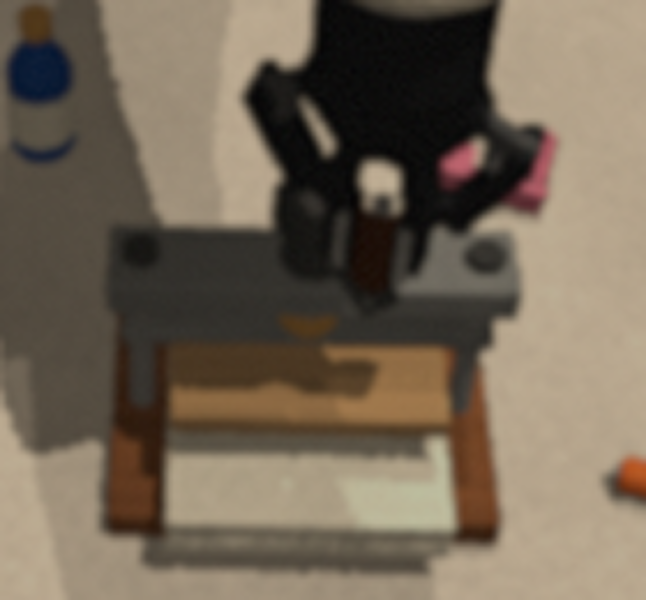

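The crank turned with the gripper and stays seated: in the scene crop the handle is between the pads at (375,255). Horizontal forces are small. I carry on winding.

step_arm --pt "-0.86 -1.15 0 0 0 0 1" --pt "-0.54 -1.33 0 0 0 0 1" --pt "-0.17 -1.43 0 0 0 0 1" --pt "0.2 -1.42 0 0 0 0 1" --pt "0.56 -1.32 0 0 0 0 1" --pt "0.88 -1.13 0 0 0 0 1" --pt "1.15 -0.86 0 0 0 0 1" --pt "1.33 -0.54 0 0 0 0 1" --pt "1.43 -0.17 0 0 0 0 1" --pt "1.42 0.2 0 0 0 0 1"

```text
time: 5.8
tool_pos: [0.4904, 0.1766, 0.1931]
tcp_rot: [0.002, 3.14, -0.001]
force: [1.0, -2.9, 10.1]
gripper_width: 0.021
```

step_arm --pt "1.32 0.56 0 0 0 0 1" --pt "1.13 0.88 0 0 0 0 1" --pt "0.86 1.15 0 0 0 0 1" --pt "0.54 1.33 0 0 0 0 1" --pt "0.17 1.43 0 0 0 0 1" --pt "-0.2 1.42 0 0 0 0 1" --pt "-0.56 1.32 0 0 0 0 1" --pt "-0.88 1.13 0 0 0 0 1" --pt "-1.15 0.86 0 0 0 0 1" --pt "-1.33 0.54 0 0 0 0 1"

```text
time: 7.05
tool_pos: [0.4914, 0.284, 0.1924]
tcp_rot: [-0.0, 3.142, -0.001]
force: [0.3, -7.6, 8.4]
gripper_width: 0.0208
```

step_arm --pt "-1.43 0.17 0 0 0 0 1" --pt "-1.42 -0.2 0 0 0 0 1" --pt "-1.32 -0.56 0 0 0 0 1" --pt "-1.13 -0.88 0 0 0 0 1" --pt "-0.86 -1.15 0 0 0 0 1" --pt "-0.54 -1.33 0 0 0 0 1" --pt "-0.17 -1.43 0 0 0 0 1" --pt "0.2 -1.42 0 0 0 0 1" --pt "0.56 -1.32 0 0 0 0 1" --pt "0.88 -1.13 0 0 0 0 1"

```text
time: 8.3
tool_pos: [0.5447, 0.1909, 0.1933]
tcp_rot: [0.001, 3.138, 0.001]
force: [4.1, -1.0, 10.6]
gripper_width: 0.0208
```

step_arm --pt "1.15 -0.86 0 0 0 0 1" --pt "1.33 -0.54 0 0 0 0 1" --pt "1.43 -0.17 0 0 0 0 1" --pt "1.42 0.2 0 0 0 0 1" --pt "1.32 0.56 0 0 0 0 1" --pt "1.13 0.88 0 0 0 0 1" --pt "0.86 1.15 0 0 0 0 1" --pt "0.54 1.33 0 0 0 0 1" --pt "0.17 1.43 0 0 0 0 1" --pt "-0.2 1.42 0 0 0 0 1"

```text
time: 9.55
tool_pos: [0.4518, 0.246, 0.1925]
tcp_rot: [-0.0, 3.141, 0.0]
force: [5.9, -3.5, 2.5]
gripper_width: 0.0211
```

step_arm --pt "-0.56 1.32 0 0 0 0 1" --pt "-0.88 1.13 0 0 0 0 1" --pt "-1.15 0.86 0 0 0 0 1" --pt "-1.33 0.54 0 0 0 0 1" --pt "-1.43 0.17 0 0 0 0 1" --pt "-1.42 -0.2 0 0 0 0 1" --pt "-1.32 -0.56 0 0 0 0 1" --pt "-1.13 -0.88 0 0 0 0 1" --pt "-0.86 -1.15 0 0 0 0 1" --pt "-0.54 -1.33 0 0 0 0 1"

```text
time: 10.8
tool_pos: [0.559, 0.2452, 0.1929]
tcp_rot: [-0.001, 3.14, 0.003]
force: [1.6, 1.7, 9.7]
gripper_width: 0.0207
```

Run:
```python
from h import *
sc,_=bot.get_image('scene')
print(bot.read_state()['tool_pos'],bot.read_state()['force'],bot.read_state()['time'])
cv2.imwrite('pics/t2.png',cv2.resize(sc[150:280,290:430],(646,600),interpolation=cv2.INTER_CUBIC)[...,::-1])
```

```text
[0.55955983 0.24286539 0.19286545] [ 2.99082705 -1.68998913 11.87401667] 10.85
```

View pics/t2.png

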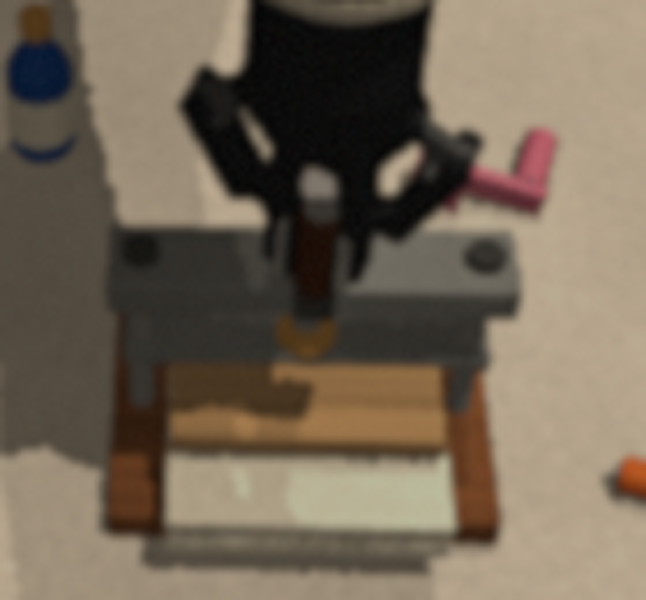

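The platen's front edge sank from row 428 to row 450 in the crop, so the screw is turning, and the handle is still held. I wind on through 990°, then slow down towards 1100°.

step_arm --pt "-0.17 -1.43 0 0 0 0 1" --pt "0.2 -1.42 0 0 0 0 1" --pt "0.56 -1.32 0 0 0 0 1" --pt "0.88 -1.13 0 0 0 0 1" --pt "1.15 -0.86 0 0 0 0 1" --pt "1.33 -0.54 0 0 0 0 1" --pt "1.43 -0.17 0 0 0 0 1" --pt "1.42 0.2 0 0 0 0 1" --pt "1.32 0.56 0 0 0 0 1" --pt "1.13 0.88 0 0 0 0 1"

```text
time: 12.1
tool_pos: [0.4652, 0.1914, 0.1927]
tcp_rot: [-0.002, -3.141, 0.001]
force: [-1.6, -3.1, 11.2]
gripper_width: 0.0212
```

step_arm --pt "0.86 1.15 0 0 0 0 1" --pt "0.54 1.33 0 0 0 0 1" --pt "0.17 1.43 0 0 0 0 1" --pt "-0.2 1.42 0 0 0 0 1" --pt "-0.56 1.32 0 0 0 0 1" --pt "-0.88 1.13 0 0 0 0 1" --pt "0 0 0 0 0 0 1" --pt "0 0 0 0 0 0 1"

```text
time: 13.1
tool_pos: [0.4668, 0.2703, 0.1924]
tcp_rot: [0.0, 3.141, 0.001]
force: [2.5, -0.4, 6.3]
gripper_width: 0.0208
```

step_arm --pt "-0.36 0.32 0 0 0 0 1" --pt "-0.4 0.28 0 0 0 0 1" --pt "-0.39 0.26 0 0 0 0 1" --pt "-0.43 0.22 0 0 0 0 1" --pt "0 0 0 0 0 0 1" --pt "0 0 0 0 0 0 1"

```text
time: 13.85
tool_pos: [0.4824, 0.2807, 0.1924]
tcp_rot: [0.001, 3.141, -0.0]
force: [0.6, -1.4, 8.0]
gripper_width: 0.021
```

step_arm --pt "-0.45 0.18 0 0 0 0 1" --pt "-0.46 0.14 0 0 0 0 1" --pt "0 0 0 0 0 0 1" --pt "0 0 0 0 0 0 1"

```text
time: 14.35
tool_pos: [0.4914, 0.2839, 0.1924]
tcp_rot: [0.0, 3.141, -0.0]
force: [0.8, -3.3, 8.8]
gripper_width: 0.0211
```

step_arm --pt "0 0 0 0 0 0 0.45" --pt "0 0 0 0 0 0 0.45" --pt "0 0 0 0 0 0 0.45" --pt "0 0 0 0 0 0 0.45" --pt "0 0 0 0 0 0 0.45"

```text
time: 14.98
tool_pos: [0.4905, 0.2838, 0.1923]
tcp_rot: [0.0, -3.142, 0.0]
force: [-0.5, 1.1, 0.4]
gripper_width: 0.0469
```

step_arm --pt "0 0 -0.5 0 0 0 0.45" --pt "0 0 -1 0 0 0 0.45" --pt "0 0 -2 0 0 0 0.45" --pt "0 0 -3 0 0 0 0.45" --pt "0 0 -3 0 0 0 0.45" --pt "0 0 -2 0 0 0 0.45" --pt "2 0 -1 0 0 0 0.45" --pt "2 0 0 0 0 0 0.45" --pt "0 0 0 0 0 0 0.45" --pt "0 0 0 0 0 0 0.45"

```text
time: 16.23
tool_pos: [0.451, 0.2837, 0.3177]
tcp_rot: [0.0, 3.141, 0.0]
force: [0.3, -0.6, 0.5]
gripper_width: 0.0473
```

Run:
```python
from h import *
sc,_=bot.get_image('scene'); c=cal('wrist'); w,d=bot.get_image('wrist')
print(bot.read_state()['tool_pos'],bot.read_state()['force'],bot.read_state()['time'])
P=cloud('wrist',d,c); k=(P[...,2]>.222)&(P[...,2]<.245)&(d>0)&(abs(P[...,0]-.5)<.08)&(abs(P[...,1]-.25)<.08)
print(k.sum(),np.median(P[k],0),P[k][:,2].max())
cv2.imwrite('pics/f.png',np.hstack([cv2.resize(sc[150:280,290:430],(400,370)),cv2.resize(w[100:300,200:416],(400,370))])[...,::-1])
print(proj('wrist',(.504,.2302,.192),c))
```

```text
[0.45107615 0.28361052 0.31733737] [-0.87422882 -0.98692693  0.13483277] 16.325
448 [0.48469382 0.28407952 0.22940627] 0.23464993520728047
[258.91938673 244.31534927]
```

View pics/f.png

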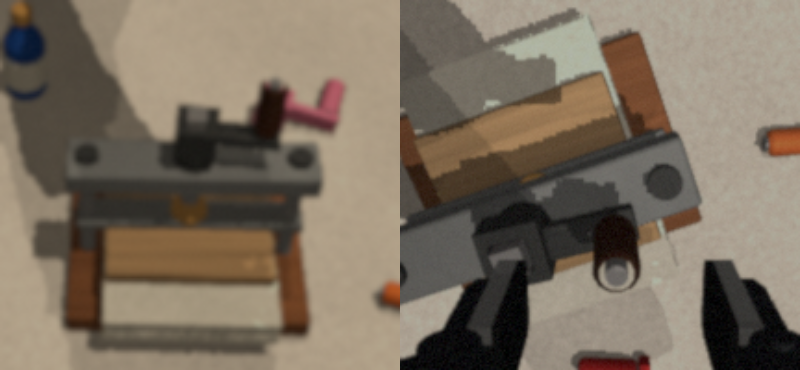

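The final view shows the platen down on the paper, the crank seated with its handle top at about z 0.232, and the fingers clear.

```bash
python3 -c "
from plant import bot
print(bot.sign_off())"
```

```text
the job is handed in; nothing more can be done
None
```

I wound the crank of the press with the paper clockwise about 1110° (19.37 rad), at constant gripper yaw. I then let go, lifted clear and handed the job in at about 16 s.

- **Screw turn:** the joint was never read directly. With the play on the square, I estimate the screw at 19.1 to 19.35 rad, against the 18.25 needed. The last pictures show the platen down at the paper. I felt no clear force at the stop; horizontal force at the end was about 3 N.
- **Crank seating:** the last wrist view shows the hub still on the square. The highest depth point on the handle top is about 0.235 m, where 0.232 m is expected.
- **Forces:** after release the measured force was about 1 N. While winding, the gripper pressed down on the crank with up to about 12 N, which kept it seated.
- **Disagreements:** before the grasp, the handle and shaft estimates from the different views differed by 2 to 9 mm. The largest differences were in the handle's position. I used a middle value, and the horizontal forces while winding stayed under 8 N.
- **Empty press:** I never went near it. I took no final picture to confirm its crank is where it started.

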